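# Unstack the paint pots onto their drip trays

## Task

Take the stack of white paint pots apart and stand each pot upright in the middle of the drip tray of its own shape and size: square tub in the square tray, six-sided jar in the six-sided tray, large round pot in the large round tray and small round pot in the small round one. Set them down gently rather than dropping them, tip none over, and leave the tape roll and the paint brush where they lie.

Things in the scene. Friction and masses are not known exactly. Their poses are not given: they have to be found in the camera images.
- tub_square_mid (a point): the square tub, lowest of the stack: 68 x 68 mm, 56 mm high, about 260 g. White plastic with a black lid; vertical sides, rigid. The point is its centre, half-way up; z is up along its axis, x and y square to its sides. It stands on the table at the start.
- pot_round_mid (a point): the large round pot, second in the stack: 56 mm across, 54 mm high, about 170 g. White plastic with a black lid; vertical sides, rigid. The point is its centre, half-way up; z is up along its axis. At the start it stands loose on the square tub's lid.
- jar_hex_mid (a point): the six-sided jar, third in the stack: 42 mm across flats, 52 mm high, about 100 g. White plastic with a black lid; vertical sides, rigid. The point is its centre, half-way up; z is up along its axis, x is square to one pair of flats (the others are 60 degrees on). At the start it stands loose on the large round pot's lid.
- pot_small_mid (a point): the small round pot, top of the stack: 30 mm across, 50 mm high, about 50 g. White plastic with a black lid; vertical sides, rigid. The point is its centre, half-way up; z is up along its axis. At the start it stands loose on the six-sided jar's lid.
- tray_square: fixed square drip tray of pale wood, 100 x 100 mm outside, 92 mm inside; like all four trays its floor is 3 mm and its rim top 8 mm above the table. Origin: centre of its underside, on the table (z = 0); x and y square to its sides.
- tray_round: fixed large round drip tray of pale wood, 88 mm across outside, 80 mm inside; floor 3 mm, rim 8 mm above the table. Origin: centre of its underside.
- tray_hex: fixed six-sided drip tray of pale wood, 74 mm across flats outside, 66 mm inside; floor 3 mm, rim 8 mm above the table. Origin: centre of its underside; x square to one pair of sides.
- tray_small: fixed small round drip tray of pale wood, 62 mm across outside, 54 mm inside; floor 3 mm, rim 8 mm above the table. Origin: centre of its underside.
- tape: loose roll of brown tape lying flat, 64 mm across, 25 mm high, to be left alone. Origin: centre of its underside.
- brush: loose flat paint brush, 155 mm long, 11 mm wide, 10 mm high, lying along its x, to be left alone. Origin: on the table under its middle.
Mind the look-alikes: they are no part of the job. Leave any yellow look-alike of the part that bears pot_small_mid alone.

How it is judged:
At the end, for the whole second after the job is handed in: each pot stands upright (within 0.1 rad) on the floor of its own tray (height within 4 mm), its centre within 13 mm of the tray's centre, released and at rest (horizontal distance between tub_square_mid and tray_square below 0.013 m and height (world z) of tub_square_mid between 0.027 and 0.035 m and angle between each of tub_square_mid, pot_round_mid, jar_hex_mid, pot_small_mid's own z axis and vertical below 0.1 rad and linear speed of each of tub_square, pot_round, jar_hex, pot_small below 0.03 m/s and horizontal distance between pot_round_mid and tray_round below 0.013 m and height (world z) of pot_round_mid between 0.026 and 0.034 m and horizontal distance between jar_hex_mid and tray_hex below 0.013 m and height (world z) of jar_hex_mid between 0.025 and 0.033 m and horizontal distance between pot_small_mid and tray_small below 0.013 m and height (world z) of pot_small_mid between 0.024 and 0.032 m); the robot touches nothing.
It fails at once if a pot is tipped over (more than 0.6 rad) (angle between any of tub_square_mid, pot_round_mid, jar_hex_mid, pot_small_mid's own z axis and vertical above 0.6 rad).
It fails at once if a pot is dropped into its tray (faster than 0.7 m/s in the last 15 mm) ((horizontal distance between tub_square_mid and tray_square below 0.03 m and height (world z) of tub_square_mid below 0.046 m and linear speed of tub_square above 0.7 m/s) or (horizontal distance between pot_round_mid and tray_round below 0.03 m and height (world z) of pot_round_mid below 0.045 m and linear speed of pot_round above 0.7 m/s) or (horizontal distance between jar_hex_mid and tray_hex below 0.03 m and height (world z) of jar_hex_mid below 0.044 m and linear speed of jar_hex above 0.7 m/s) or (horizontal distance between pot_small_mid and tray_small below 0.03 m and height (world z) of pot_small_mid below 0.043 m and linear speed of pot_small above 0.7 m/s)).
It fails at once if the tape roll or the brush is moved by more than 20 mm (distance of any of tape, brush from where it was at the start of the episode above 0.02 m).
It also fails if it takes over 128 s, if anything falls off the work surface, if the arm or the gripper's body presses on something with over 40 N, if the wrist force passes 120 N, or if a joint passes its speed limit or range.

## Robot

A 6-joint arm with a two-finger parallel gripper is mounted at the origin on the work surface. World frame = base frame: x ahead of the robot, y to its left, z up, the work surface at z = 0. Lengths are in m, angles in rad, forces in N, time in s.
With the tool pointing down it reaches from about 0.35 to 0.975 m from the base axis. Payload 4.9 kg.
Tool frame: the origin (TCP) lies midway between the tips of the shut fingers; the grasp point (between the pads) lies 19 mm behind it; z points along the fingers, y is the line along which they close (so a half turn about z gives the same grasp; the last joint's range is limited). The gripper opens to 85 mm and grips with 20 to 120 N. Pads are 22 mm wide; open, the fingers measure 114 mm over their backs; the gripper's body (76 mm by 85 mm) begins 54 mm behind the grasp point. The pads swing forward as they close: fully open they stand 13 mm farther back than shut.
Start: joints at [-1.45, 0.053, 1.613, -0, 1.476, -0.119], TCP at [0.148, -0.607, 0.231] pointing down, gripper open.
Joint ranges: [-3.01, 3.01], [-1.01, 2.22], [0.06, 2.58], [-1.02, 4.17], [0.09, 2.62], [-3.14, 3.14]. Speed limits (rad/s): [2.57, 2.57, 3.14, 3.14, 3.14, 3.14].

## Interface

Orientations are given as a unit quaternion [w, x, y, z].
In Python, from plant import * gives the robot as it stands.
- The arm moves only by the tool jog_arm, never from a script. Its argument "targets" is a list of rows, each a list of 3 entries, a list of its own where there are three numbers: the shift along the tool's x, y, z in units of 25 mm (1.0 is 25 mm), then the turn, a rotation vector about the tool's x, y, z in units of 8 degrees (1.0 is 8 degrees), then the opening in per cent of the stroke, from 0 (shut) to 100 (fully open). A call has 1 to 8 rows; each row is the pose to reach, as a shift and turn from the pose commanded when the call began, along the tool's axes at that moment; what a row does not reach only later rows make up. A row lasts 1/8 s, in which the tool goes at most 62.5 mm and 10.7 degrees, less where a joint would pass 70% of its speed; a pose out of reach is approached as far as the arm can. A call with a gripper value outside its range is refused whole. The fingers move at their own pace and stop on an object; the grip force is fixed at half the most. Time passes only in rows, so rows that repeat a pose let the fingers close. It gives the time, the measured TCP pose, the force, the opening and the grip force at its end, in the units of the state.
- state(): the state, without advancing time (a new reading comes with each control period).
- grab_frame(name): name is "side" or "top"; returns (picture, depth): 400x640x3 uint8, red, green, blue; 400x640 float32, m along the optical axis (not along the pixel's ray), 0 where there is no reading.
- camera_params(name): a dict with "fovy" (degrees; the focal length in pixels is half the picture's height over the tangent of half this angle, whatever the lens; pixels are square), "cx", "cy" (the principal point, pixels), "dist" ([k1, k2, p1, p2, k3] as OpenCV has them; the pictures are not rectified), "rvec" (rotation vector, rad) and "tvec" (3), from world to camera coordinates, as OpenCV has them. Camera axes: x right, y down, z forward; pixel columns grow to the right and rows downward; lengths in m; the calibration is good to about 2 mm. A picture is of the moment at which its call begins. camera_params takes no time and is no camera call.
- job_done(): hands the job in; it is judged then, once.
The state is a dict: "time": time; "joint_pos": joint angles; "joint_vel": joint speeds; "joint_efforts": joint torques, N m; "tool_pos": TCP position; "tool_rot": TCP orientation; "contact_force": force on the tool from outside, world axes, zero at the start; "ft_torque": the same for the moment, N m; "gripper_width": opening from 0.0 (shut) to 1.0 (fully open); "grasp_force": force on a finger pad.
Only numpy, scipy, OpenCV 4.12 (cv2) and the standard library are available. Lean on these libraries where they do the work, as an engineer would, in place of code of your own. Each camera call takes 0.05 s, during which the arm holds its last target. There are 200 camera calls.

## Working session

There is one attempt and no reset: what is moved stays moved. The work goes in short steps, Python scripts to look and compute and a tool call to move; the robot and the scene stay as the last step left them, time stands still between calls to the robot, and variables do not carry over. Pictures are saved under pics/ and viewed, at most 14 in all, crops included, and the job is handed in when it is done.

Besides the shell and the picture viewer there is one more tool, called after "Emit:" by a JSON object that holds its "fn" and its "kwargs". jog_arm: Moves the arm, as the interface text tells. Its arguments: {"type":"object","properties":{"targets":{"type":"array"}},"required":["targets"]}

```bash
mkdir -p pics; ls
python3 - <<'E'
from plant import *
import cv2,numpy as np
for n in("top","side"):
    p,d=grab_frame(n); c=camera_params(n); print(n,c)
    cv2.imwrite(f"pics/{n}0.png",p[:,:,::-1]); np.savez(f"{n}0.npz",p=p,d=d)
s=state();print(s)
E
```

```text
pics
top {'fovy': 46.40023129751889, 'cx': 316.80608047538624, 'cy': 198.7257931834988, 'dist': array([0.0481958, 0.       , 0.       , 0.       , 0.       ]), 'rvec': array([ 2.16845165, -2.11403262,  0.17297396]), 'tvec': array([-0.02850932,  0.54408593,  1.31868648])}
side {'fovy': 52.83052854183479, 'cx': 321.70715843301167, 'cy': 199.66128407990502, 'dist': array([-0.05053097,  0.        ,  0.        ,  0.        ,  0.        ]), 'rvec': array([ 0.2133974 , -2.77268411,  1.3257193 ]), 'tvec': array([0.51787765, 0.14466318, 0.98860843])}
{'time': 0.1, 'joint_pos': array([-1.44996000e+00,  5.32941587e-02,  1.61415717e+00,  1.67867300e-05,
        1.47600644e+00, -1.19044510e-01]), 'joint_vel': array([ 0.00030919, -0.0011486 , -0.00143648,  0.00095524,  0.00129465,
        0.00115857]), 'joint_efforts': array([ 3.57088447e-04, -3.94901562e+01, -3.71364212e+01, -1.29063028e-04,
        3.90363872e-03,  5.31376074e-06]), 'tool_pos': array([ 0.14840117, -0.60654458,  0.23018362]), 'tool_rot': array([-9.32565393e-04,  9.92815431e-01,  1.19652205e-01,  7.51945217e-06]), 'contact_force': array([-0.32291575,  0.97887642,  0.43039922]), 'ft_torque': array([ 0.01704171, -0.00707871,  0.03512208]), 'grasp_force': 0.0, 'gripper_width': 1.00263721173935}
```

View pics/top0.png

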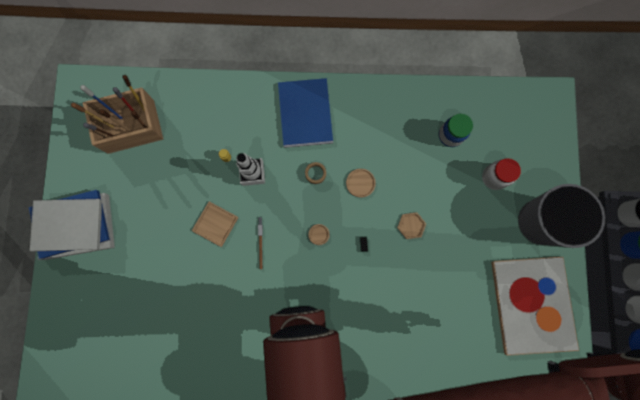

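View pics/side0.png

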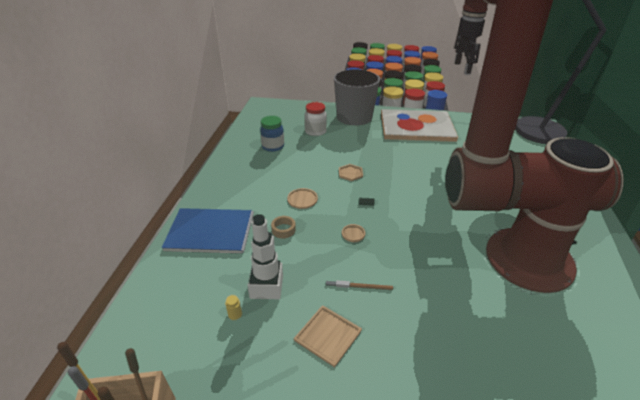

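Top view: the stack is at about (248,165), small pot lid at (241,158). The trays are square (215,223), small round (318,234), large round (360,182) and hex (410,225). The tape is at (315,173) and the brush at (261,243). The small-pot candidates are the white one on top of the stack, (241,158) in top and (260,225) in side, and the yellow one beside it, (225,155) in top and (233,307) in side. The white one is on the stack, so it fits; I'll confirm it in a crop.

```bash
cat > h.py <<'E'
import cv2,numpy as np
from plant import *
def cam(n):
    c=camera_params(n); f=200/np.tan(np.radians(c["fovy"])/2)
    K=np.array([[f,0,c["cx"]],[0,f,c["cy"]],[0,0,1]]); R=cv2.Rodrigues(c["rvec"])[0]
    return K,c["dist"],R,c["tvec"].ravel()
def plane(n,uv,z):
    K,D,R,t=cam(n); uv=np.asarray(uv,float).reshape(-1,1,2)
    r=np.c_[cv2.undistortPoints(uv,K,D)[:,0],np.ones(len(uv))]@R; o=-R.T@t
    return o+r*((z-o[2])/r[:,2])[:,None]
def cloud(n,d):
    K,D,R,t=cam(n); v,u=np.indices(d.shape)
    r=cv2.undistortPoints(np.stack([u,v],-1).reshape(-1,1,2).astype(float),K,D)[:,0]
    P=(np.c_[r,np.ones(len(r))]*d.reshape(-1,1)-t)@R
    return P.reshape(*d.shape,3)
E
python3 - <<'E'
from h import *
a=np.load("top0.npz");p,d=a["p"],a["d"];C=cloud("top",d)
print("table z",C[270,150],C[100,400])
hsv=cv2.cvtColor(p,cv2.COLOR_RGB2HSV)
m=((hsv[...,0]<22)&(hsv[...,1]>60)&(hsv[...,2]>70)).astype(np.uint8)*255
m[:120]=0;m[280:]=0;m[:,:180]=0;m[:,440:]=0
cs,_=cv2.findContours(m,cv2.RETR_EXTERNAL,cv2.CHAIN_APPROX_NONE)
for c in cs:
    if cv2.contourArea(c)<80: continue
    w=plane("top",c[:,0],0.008)[:,:2]; w=w.astype(np.float32)
    (cx,cy),r=cv2.minEnclosingCircle(w); R=cv2.minAreaRect(w)
    h=cv2.convexHull(w);M=cv2.moments(h);print(c[:,0].mean(0).round(),"circ",round(cx,4),round(cy,4),round(2*r,4),"rect",np.round(R[0]+R[1],4),round(R[2],1),"cen",round(M["m10"]/M["m00"],4),round(M["m01"]/M["m00"],4))
for z,nm in((.056,"sq"),(.11,"rd"),(.162,"hex"),(.212,"small")):
    reg=np.zeros(d.shape,bool);reg[140:195,215:275]=1
    q=C[reg&(abs(C[...,2]-z)<.007)]
    if len(q)>4:
        r=cv2.minEnclosingCircle(q[:,:2].astype(np.float32)); R=cv2.minAreaRect(q[:,:2].astype(np.float32))
        print(nm,len(q),q.mean(0).round(4),np.round(r[0]+(2*r[1],),4),np.round(R[0]+R[1]+(R[2],),3))
A=cv2.resize(p[135:200,200:280],None,fx=6,fy=6,interpolation=2)
s=np.load("side0.npz")["p"];B=cv2.resize(s[205:325,210:300],None,fx=3.25,fy=3.25,interpolation=2)
cv2.imwrite("pics/crop.png",np.hstack([A[:390],B[:390]])[:,:,::-1])
E
```

```text
table z [ 0.32868149  0.46705137 -0.00363572] [ 0.86910658 -0.26566446 -0.00125281]
[318. 234.] circ 0.4442 -0.0221 0.0606 rect [ 0.4448 -0.0224  0.0591  0.0563] 1.5 cen 0.4441 -0.0222
[411. 225.] circ 0.4772 -0.2959 0.0812 rect [ 0.4781 -0.296   0.0724  0.0792] 9.6 cen 0.4776 -0.2962
[215. 224.] circ 0.4683 0.2856 0.1367 rect [0.4678 0.2856 0.1003 0.0993] 63.1 cen 0.4678 0.2855
[360. 183.] circ 0.6028 -0.1443 0.087 rect [ 0.6032 -0.1436  0.0827  0.0845] 1.5 cen 0.6029 -0.1441
[315. 173.] circ 0.6294 -0.0068 0.0649 rect [ 0.6288 -0.0073  0.0617  0.0604] 1.5 cen 0.6298 -0.0076
sq 151 [0.6244 0.1927 0.0545] [0.6363 0.2128 0.1484] [ 0.631  0.214  0.141  0.08  76.924]
rd 54 [0.6168 0.1664 0.1094] [0.6206 0.1774 0.0483] [6.1800e-01 1.6900e-01 2.4000e-02 4.8000e-02 7.1307e+01]
hex 64 [0.613  0.1789 0.1615] [0.6198 0.1834 0.0405] [6.1600e-01 1.8100e-01 3.1000e-02 3.7000e-02 3.2965e+01]
small 71 [0.6216 0.1841 0.2118] [0.6211 0.1842 0.028 ] [6.2300e-01 1.8400e-01 2.5000e-02 2.4000e-02 4.6046e+01]
```

View pics/crop.png

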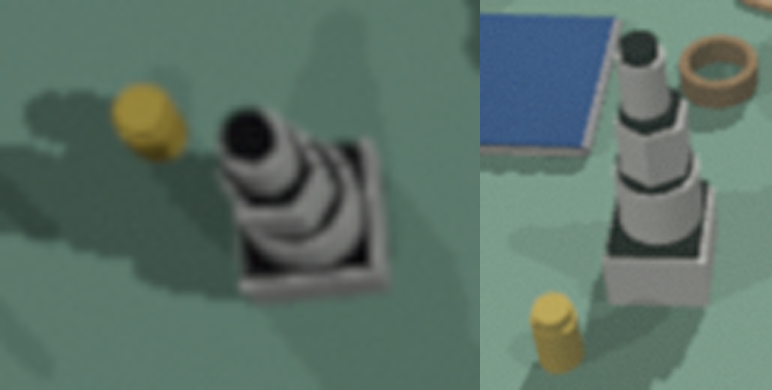

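The crop confirms it: the white small pot with the black lid is on top of the stack (crop 248,135), and the yellow one stands apart on the table (crop 150,120) and stays where it is. All measured sizes match the given ones.

```bash
cat >> h.py <<'E'
from scipy.spatial.transform import Rotation as Ro
def go(*pts):
    s=state(); R=Ro.from_quat(s["tool_rot"][[1,2,3,0]]).as_matrix()
    print("tool",s["tool_pos"].round(4),"xaxis yaw",np.degrees(np.arctan2(R[1,0],R[0,0])).round(1),"tilt",np.degrees(np.arccos(-R[2,2])).round(2),"w",round(s["gripper_width"],3),"gf",s["grasp_force"],"t",s["time"])
    for p in pts: print(p,"->",((np.array(p)-s["tool_pos"])@R/.025).round(2))
E
python3 - <<'E'
from h import *
go((.6215,.184,.29),(.6215,.184,.176))
print("yellow top",plane("top",[224,154],.05))
E
```

```text
tool [ 0.1484 -0.6065  0.2302] xaxis yaw 13.7 tilt 0.11 w 1.003 gf 0.0 t 0.1
(0.6215, 0.184, 0.29) -> [ 25.9  -26.22  -2.34]
(0.6215, 0.184, 0.176) -> [ 25.89 -26.22   2.22]
yellow top [[0.66940139 0.26111861 0.05      ]]
```

Emit:
{"fn": "jog_arm", "kwargs": {"targets": [[[0,0,-2.4],[0,0,0],100],[[12.5,-12.5,-2.4],[0,0,0],100],[[12.5,-12.5,-2.4],[0,0,0],100],[[12.5,-12.5,-2.4],[0,0,0],100],[[12.5,-12.5,-2.4],[0,0,0],100],[[12.5,-12.5,-2.4],[0,0,0],100],[[12.5,-12.5,-2.4],[0,0,0],100],[[12.5,-12.5,-2.4],[0,0,0],100]]}}

```text
time: 1.1
tool_pos: [0.3759, -0.2311, 0.2909]
tool_rot: [-0.0, 0.993, 0.119, 0.0]
contact_force: [-0.1, -0.5, -0.2]
gripper_width: 0.999
grasp_force: 0.0
```

Emit:
{"fn": "jog_arm", "kwargs": {"targets": [[[13.4,-13.72,0],[0,0,0],100],[[13.4,-13.72,0],[0,0,0],100],[[13.4,-13.72,0],[0,0,0],100],[[13.4,-13.72,0],[0,0,0],100],[[13.4,-13.72,0],[0,0,0],100],[[13.4,-13.72,0],[0,0,0],100],[[13.4,-13.72,0],[0,0,0],100],[[13.4,-13.72,0],[0,0,0],100]]}}

```text
time: 2.1
tool_pos: [0.6199, 0.1822, 0.2902]
tool_rot: [-0.0, 0.993, 0.121, -0.001]
contact_force: [0.8, -0.2, -0.0]
gripper_width: 1.002
grasp_force: 0.0
```

Run:
```python
from h import *
go((.6215,.184,.29),(.6215,.184,.176))
```

```text
tool [0.6199 0.1822 0.2902] xaxis yaw 13.8 tilt 0.08 w 1.002 gf 0.0 t 2.1
(0.6215, 0.184, 0.29) -> [ 0.08 -0.06  0.01]
(0.6215, 0.184, 0.176) -> [ 0.09 -0.05  4.57]
```

Emit:
{"fn": "jog_arm", "kwargs": {"targets": [[[0,0,1.5],[0,0,0],80],[[0,0,3],[0,0,0],70],[[0,0,4],[0,0,0],70],[[0,0,4.55],[0,0,0],70],[[0,0,4.55],[0,0,0],70]]}}

```text
time: 2.72
tool_pos: [0.6187, 0.1795, 0.1763]
tool_rot: [0.0, 0.993, 0.12, -0.001]
contact_force: [0.7, 0.5, -0.8]
gripper_width: 0.7
grasp_force: 0.0
```

Run:
```python
from h import *
go((.6215,.184,.176))
```

```text
tool [0.6187 0.1795 0.1763] xaxis yaw 13.7 tilt 0.14 w 0.7 gf 0.0 t 2.725
(0.6215, 0.184, 0.176) -> [ 0.15 -0.15  0.01]
```

Emit:
{"fn": "jog_arm", "kwargs": {"targets": [[[0.15,-0.15,0],[0,0,0],70],[[0.15,-0.15,0],[0,0,0],40],[[0.15,-0.15,0],[0,0,0],20],[[0.15,-0.15,0],[0,0,0],5],[[0.15,-0.15,0],[0,0,0],5],[[0.15,-0.15,0],[0,0,0],5],[[0.15,-0.15,0],[0,0,0],5],[[0.15,-0.15,0],[0,0,0],5]]}}

```text
time: 3.72
tool_pos: [0.6229, 0.1844, 0.179]
tool_rot: [-0.0, 0.993, 0.12, 0.001]
contact_force: [0.2, 1.2, 5.8]
gripper_width: 0.328
grasp_force: 59.3
```

Run:
```python
from h import *
go((.6215,.184,.27),(.4442,-.0222,.27),(.4442,-.0222,.019))
```

```text
tool [0.6229 0.1844 0.179 ] xaxis yaw 13.7 tilt 0.14 w 0.328 gf 59.29760992527008 t 3.725
(0.6215, 0.184, 0.27) -> [-0.05  0.   -3.64]
(0.4442, -0.0222, 0.27) -> [-8.9   6.33 -3.66]
(0.4442, -0.0222, 0.019) -> [-8.92  6.33  6.38]
```

Emit:
{"fn": "jog_arm", "kwargs": {"targets": [[[0,0,-0.8],[0,0,0],5],[[0,0,-2.4],[0,0,0],5],[[0,0,-3.7],[0,0,0],5],[[-2,1.4,-3.7],[0,0,0],5],[[-4.0,2.8,-3.7],[0,0,0],5],[[-6,4.2,-3.7],[0,0,0],5],[[-8,5.7,-2],[0,0,0],5],[[-8.9,6.33,0],[0,0,0],5]]}}

```text
time: 4.72
tool_pos: [0.446, -0.0215, 0.1846]
tool_rot: [0.001, 0.993, 0.119, 0.003]
contact_force: [0.8, 0.6, -0.9]
gripper_width: 0.331
grasp_force: 59.1
```

Emit:
{"fn": "jog_arm", "kwargs": {"targets": [[[0,0,2],[0,0,0],5],[[0,0,4],[0,0,0],5],[[0,0,5],[0,0,0],5],[[0,0,5],[0,0,0],5]]}}

```text
time: 5.22
tool_pos: [0.4439, -0.0194, 0.056]
tool_rot: [-0.001, 0.993, 0.12, -0.003]
contact_force: [-0.0, -0.1, 0.0]
gripper_width: 0.331
grasp_force: 59.2
```

Run:
```python
from h import *
go((.4442,-.0222,.020))
for n in("top","side"):
    p,d=grab_frame(n);np.savez(n+"1.npz",p=p,d=d)
    if n=="top": A=cv2.resize(p[120:270,190:430],None,fx=2.5,fy=2.5,interpolation=2)[:,:600]
    else: A=np.hstack([A,np.zeros_like(A)])[:, :400] if 0 else A; B=cv2.resize(p[180:340,280:440],None,fx=2.5,fy=2.5)
cv2.imwrite("pics/b.png",np.hstack([A[:375,:400],B[:375]])[:,:,::-1])
```

```text
tool [ 0.4439 -0.0194  0.056 ] xaxis yaw 13.7 tilt 0.31 w 0.331 gf 59.1940301656723 t 5.225
(0.4442, -0.0222, 0.02) -> [-0.01  0.11  1.44]
```

View pics/b.png

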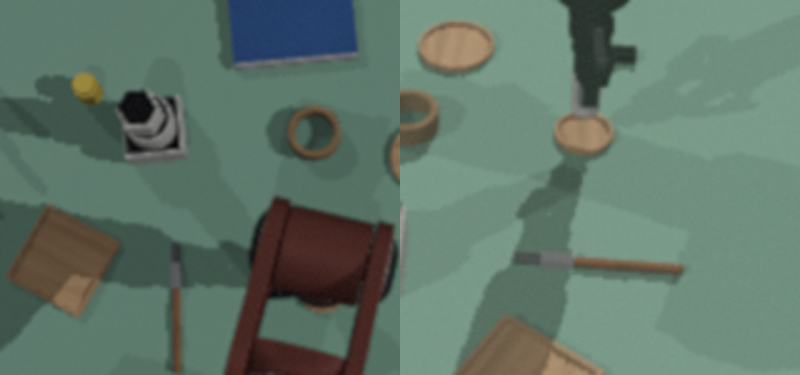

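The pictures show the small pot hanging upright over its tray and the rest of the stack undisturbed. Lowering.

Emit:
{"fn": "jog_arm", "kwargs": {"targets": [[[0,0.1,0.5],[0,0,0],5],[[0,0.1,1.0],[0,0,0],5],[[0,0.1,1.25],[0,0,0],5],[[0,0.1,1.4],[0,0,0],5],[[0,0.1,1.4],[0,0,0],5]]}}

```text
time: 5.95
tool_pos: [0.4463, -0.022, 0.0226]
tool_rot: [-0.0, 0.993, 0.12, -0.0]
contact_force: [-0.1, 0.3, -0.3]
gripper_width: 0.332
grasp_force: 59.2
```

Run:
```python
from h import *
go((.4442,-.0222,.020))
a=np.load("top1.npz");C=cloud("top",a["d"])
for z,nm in((.11,"rd"),(.162,"hex")):
    reg=np.zeros(C.shape[:2],bool);reg[140:195,235:275]=1
    q=C[reg&(abs(C[...,2]-z)<.006)]
    r=cv2.minEnclosingCircle(q[:,:2].astype(np.float32)); R=cv2.minAreaRect(q[:,:2].astype(np.float32))
    print(nm,len(q),q.mean(0).round(4),np.round(r[0]+(2*r[1],),4),np.round(R[0]+R[1]+(R[2],),3))
# hex lid by dark mask on plane
p=a["p"];g=p.max(2).astype(np.uint8);m=((g<45)&(C[...,2]>.15)&(C[...,2]<.175)).astype(np.uint8);m[:,:230]=0;m[:,280:]=0;m[195:]=0
m=cv2.morphologyEx(m,3,np.ones((3,3)))
c=max(cv2.findContours(m,0,1)[0],key=cv2.contourArea);w=plane("top",c[:,0],.162)[:,:2].astype(np.float32)
print(cv2.minEnclosingCircle(w),cv2.minAreaRect(w))
h=cv2.convexHull(w)[:,0];ce=np.array(cv2.minEnclosingCircle(w)[0])
e=np.roll(h,-1,0)-h;L=np.hypot(*e.T);th=np.arctan2(e[:,1],e[:,0]);print("edge ang mod60",np.degrees(np.angle((L**2*np.exp(6j*th)).sum())/6), "conf",abs((L**2*np.exp(6j*th)).sum())/(L**2).sum())
```

```text
tool [ 0.4463 -0.022   0.0226] xaxis yaw 13.7 tilt 0.04 w 0.332 gf 59.19308602809906 t 5.95
(0.4442, -0.0222, 0.02) -> [-0.08 -0.01  0.1 ]
rd 49 [0.618  0.1667 0.1095] [0.6199 0.1764 0.0507] [6.1800e-01 1.7000e-01 2.4000e-02 4.9000e-02 6.8985e+01]
hex 155 [0.6198 0.1836 0.1616] [0.6209 0.1838 0.0421] [6.2000e-01 1.8400e-01 3.7000e-02 3.7000e-02 7.6892e+01]
((0.6192072033882141, 0.18354395031929016), 0.017382917925715446) ((0.6192076802253723, 0.1835336536169052), (0.030275389552116394, 0.03229524940252304), 1.593014121055603)
edge ang mod60 -28.681257 conf 0.81923485
```

Emit:
{"fn": "jog_arm", "kwargs": {"targets": [[[-0.08,0,0.08],[0,0,0],5],[[-0.08,0,0.12],[0,0,0],5],[[-0.08,0,0.12],[0,0,0],5]]}}

```text
time: 6.32
tool_pos: [0.4448, -0.0226, 0.0201]
tool_rot: [0.0, 0.993, 0.12, 0.0]
contact_force: [-0.0, 0.2, -0.5]
gripper_width: 0.327
grasp_force: 59.3
```

Emit:
{"fn": "jog_arm", "kwargs": {"targets": [[[0,0,0.06],[0,0,0],5],[[0,0,0.06],[0,0,0],5]]}}

```text
time: 6.58
tool_pos: [0.445, -0.0226, 0.02]
tool_rot: [-0.0, 0.993, 0.12, -0.0]
contact_force: [-5.0, 0.7, 10.6]
gripper_width: 0.331
grasp_force: 60.5
```

Emit:
{"fn": "jog_arm", "kwargs": {"targets": [[[0,0,0.06],[0,0,0],5],[[0,0,0.06],[0,0,0],5]]}}

```text
time: 6.82
tool_pos: [0.4451, -0.0226, 0.02]
tool_rot: [-0.0, 0.993, 0.12, -0.001]
contact_force: [-11.7, 2.7, 21.8]
gripper_width: 0.328
grasp_force: 61.7
```

Emit:
{"fn": "jog_arm", "kwargs": {"targets": [[[0,0,-0.1],[0,0,0],5],[[0,0,-0.1],[0,0,0],20],[[0,0,-0.1],[0,0,0],45],[[0,0,-0.1],[0,0,0],70],[[0,0,-0.1],[0,0,0],70],[[0,0,-1.5],[0,0,0],70],[[0,0,-4],[0,0,0],70],[[0,0,-6.4],[0,0,0],70]]}}

```text
time: 7.82
tool_pos: [0.4441, -0.0225, 0.1782]
tool_rot: [-0.0, 0.993, 0.12, -0.0]
contact_force: [1.0, -1.1, -0.1]
gripper_width: 0.698
grasp_force: 0.0
```

Emit:
{"fn": "jog_arm", "kwargs": {"targets": [[[0,0,-2.0],[0,0,0],70],[[0,0,-2.0],[0,0,-1.1],70],[[0,0,-2.0],[0,0,-2.2],70],[[0,0,-2.0],[0,0,-2.2],70]]}}

```text
time: 8.32
tool_pos: [0.4445, -0.0226, 0.2267]
tool_rot: [-0.0, 0.963, 0.269, -0.0]
contact_force: [-0.3, 0.0, 0.4]
gripper_width: 0.701
grasp_force: 0.0
```

Run:
```python
from h import *
go((.6200,.1838,.215),(.62,.1838,.123))
```

```text
tool [ 0.4445 -0.0226  0.2267] xaxis yaw 31.2 tilt 0.02 w 0.701 gf 0.0 t 8.325
(0.62, 0.1838, 0.215) -> [10.28 -3.42  0.47]
(0.62, 0.1838, 0.123) -> [10.28 -3.42  4.15]
```

Emit:
{"fn": "jog_arm", "kwargs": {"targets": [[[2.5,-0.85,0],[0,0,0],70],[[5,-1.7,0],[0,0,0],70],[[7.5,-2.55,0],[0,0,0],70],[[10.28,-3.42,0],[0,0,0],70],[[10.28,-3.42,0],[0,0,0],70],[[10.28,-3.42,0.5],[0,0,0],70],[[10.28,-3.42,0.5],[0,0,0],70]]}}

```text
time: 9.2
tool_pos: [0.6181, 0.1833, 0.2118]
tool_rot: [-0.0, 0.963, 0.269, -0.002]
contact_force: [-0.1, 0.1, -0.0]
gripper_width: 0.7
grasp_force: 0.0
```

Run:
```python
from h import *
go((.6200,.1838,.215),(.62,.1838,.123))
```

```text
tool [0.6181 0.1833 0.2118] xaxis yaw 31.3 tilt 0.26 w 0.7 gf 0.0 t 9.2
(0.62, 0.1838, 0.215) -> [ 0.08  0.02 -0.13]
(0.62, 0.1838, 0.123) -> [0.09 0.03 3.55]
```

Emit:
{"fn": "jog_arm", "kwargs": {"targets": [[[0.06,0.0,1],[0,0,0],70],[[0.06,0.0,2.2],[0,0,0],70],[[0.06,0.0,3.1],[0,0,0],70],[[0.06,0.0,3.5],[0,0,0],70],[[0.06,0.0,3.5],[0,0,0],60],[[0.06,0.0,3.5],[0,0,0],50],[[0.06,0.0,3.5],[0,0,0],40],[[0.06,0.0,3.5],[0,0,0],25]]}}

```text
time: 10.2
tool_pos: [0.6218, 0.1851, 0.1284]
tool_rot: [0.0, 0.963, 0.27, 0.001]
contact_force: [0.9, 0.2, 3.4]
gripper_width: 0.478
grasp_force: 60.6
```

Emit:
{"fn": "jog_arm", "kwargs": {"targets": [[[0,0,0],[0,0,0],20],[[0,0,0],[0,0,0],20],[[0,0,0],[0,0,0],20]]}}

```text
time: 10.58
tool_pos: [0.6218, 0.1851, 0.1284]
tool_rot: [0.0, 0.963, 0.27, 0.001]
contact_force: [-0.0, 0.5, 4.5]
gripper_width: 0.48
grasp_force: 60.9
```

Run:
```python
from h import *
go((.6200,.1838,.215),(.4776,-.2962,.2),(.4776,-.2962,.05))
```

```text
tool [0.6218 0.1851 0.1284] xaxis yaw 31.3 tilt 0.14 w 0.48 gf 60.86018451838754 t 10.575
(0.62, 0.1838, 0.215) -> [-0.08  0.01 -3.46]
(0.4776, -0.2962, 0.2) -> [-14.93  13.44  -2.89]
(0.4776, -0.2962, 0.05) -> [-14.95  13.44   3.11]
```

Emit:
{"fn": "jog_arm", "kwargs": {"targets": [[[0,0,-0.6],[0,0,0],20],[[0,0,-2],[0,0,0],20],[[0,0,-3.2],[0,0,0],20],[[-1.4,1.26,-3.2],[0,0,0],20],[[-3,2.7,-3.2],[0,0,0],20],[[-4.5,4.05,-3.2],[0,0,0],20],[[-6,5.4,-3.2],[0,0,0],20],[[-7.5,6.75,-3.2],[0,0,0],20]]}}

```text
time: 11.58
tool_pos: [0.5475, -0.0581, 0.2069]
tool_rot: [-0.0, 0.963, 0.27, -0.0]
contact_force: [0.8, -0.6, -0.2]
gripper_width: 0.486
grasp_force: 60.4
```

Emit:
{"fn": "jog_arm", "kwargs": {"targets": [[[-1.5,1.35,0],[0,0,0],20],[[-3,2.7,0],[0,0,0],20],[[-4.5,4.05,0],[0,0,0],20],[[-6,5.4,0],[0,0,0],20],[[-7.4,6.69,1.5],[0,0,0],20],[[-7.4,6.69,3.5],[0,0,0],20],[[-7.4,6.69,5],[0,0,0],20],[[-7.4,6.69,5],[0,0,0],20]]}}

```text
time: 12.58
tool_pos: [0.4747, -0.2938, 0.078]
tool_rot: [-0.004, 0.963, 0.27, -0.003]
contact_force: [0.5, -0.7, 0.0]
gripper_width: 0.478
grasp_force: 60.5
```

Run:
```python
from h import *
go((.4776,-.2962,.0235),(.4776,-.2962,.0214))
```

```text
tool [ 0.4747 -0.2938  0.078 ] xaxis yaw 31.3 tilt 0.52 w 0.478 gf 60.4618025268428 t 12.575
(0.4776, -0.2962, 0.0235) -> [0.05 0.16 2.18]
(0.4776, -0.2962, 0.0214) -> [0.05 0.16 2.26]
```

Emit:
{"fn": "jog_arm", "kwargs": {"targets": [[[0.05,0.1,0.8],[0,0,0],20],[[0.05,0.1,1.4],[0,0,0],20],[[0.05,0.1,1.8],[0,0,0],20],[[0.05,0.1,2.0],[0,0,0],20],[[0.05,0.1,2.0],[0,0,0],20]]}}

```text
time: 13.2
tool_pos: [0.4798, -0.2972, 0.0317]
tool_rot: [-0.0, 0.963, 0.27, -0.0]
contact_force: [-0.2, 0.4, -0.4]
gripper_width: 0.481
grasp_force: 60.5
```

Run:
```python
from h import *
go((.4776,-.2962,.0214))
```

```text
tool [ 0.4798 -0.2972  0.0317] xaxis yaw 31.3 tilt 0.03 w 0.481 gf 60.45560219907202 t 13.2
(0.4776, -0.2962, 0.0214) -> [-0.06 -0.08  0.41]
```

Emit:
{"fn": "jog_arm", "kwargs": {"targets": [[[-0.06,-0.07,0.2],[0,0,0],20],[[-0.06,-0.07,0.35],[0,0,0],20],[[-0.06,-0.07,0.42],[0,0,0],20],[[-0.06,-0.07,0.46],[0,0,0],20],[[-0.06,-0.07,0.46],[0,0,0],20]]}}

```text
time: 13.82
tool_pos: [0.4779, -0.2967, 0.0214]
tool_rot: [-0.0, 0.963, 0.27, -0.0]
contact_force: [-2.6, 1.1, 5.1]
gripper_width: 0.482
grasp_force: 61.1
```

Emit:
{"fn": "jog_arm", "kwargs": {"targets": [[[0,0,0],[0,0,0],55],[[0,0,0],[0,0,0],65],[[0,0,0],[0,0,0],80],[[0,0,0],[0,0,0],90],[[0,0,-1],[0,0,0],100],[[0,0,-3],[0,0,0],100],[[0,0,-5],[0,0,0],100],[[0,0,-6],[0,0,0],100]]}}

```text
time: 14.82
tool_pos: [0.4789, -0.2976, 0.1743]
tool_rot: [0.002, 0.963, 0.27, 0.001]
contact_force: [-0.7, -0.1, -0.3]
gripper_width: 1.001
grasp_force: 0.0
```

Run:
```python
from h import *
V=[]
for n,sl in(("top",(slice(130,280),slice(190,340))),("side",(slice(150,320),slice(230,400)))):
    p,d=grab_frame(n);np.savez(n+"2.npz",p=p,d=d);V.append(cv2.resize(p[sl],(400,400),interpolation=2))
cv2.imwrite("pics/c.png",np.hstack(V)[:,:,::-1])
a=np.load("top2.npz");p=a["p"];C=cloud("top",a["d"])
box=np.zeros(C.shape[:2],bool);box[140:195,235:275]=1
q=C[box&(abs(C[...,2]-.11)<.006)][:,:2].astype(np.float32);print("rd",len(q),q.mean(0),cv2.minEnclosingCircle(q))
q=C[box&(abs(C[...,2]-.056)<.008)][:,:2].astype(np.float32);print("sq",len(q),cv2.minAreaRect(q))
m=((p.max(2)<60)&box&(C[...,2]>.1)&(C[...,2]<.12)).astype(np.uint8)
c=max(cv2.findContours(m,0,1)[0],key=cv2.contourArea);w=plane("top",c[:,0],.11)[:,:2].astype(np.float32);print("lid",cv2.minEnclosingCircle(w))
go((.62,.184,.2))
```

```text
rd 250 [0.62199426 0.18082291] ((0.6226609945297241, 0.18080458045005798), 0.026080917567014694)
sq 135 ((0.6232689023017883, 0.1822274625301361), (0.06534866243600845, 0.06707233190536499), 8.742249488830566)
lid ((0.6219795942306519, 0.18123503029346466), 0.024326039478182793)
tool [ 0.4796 -0.2981  0.1748] xaxis yaw 31.3 tilt 0.45 w 1.001 gf 0.0 t 14.925
(0.62, 0.184, 0.2) -> [ 14.83 -13.54  -1.07]
```

View pics/c.png

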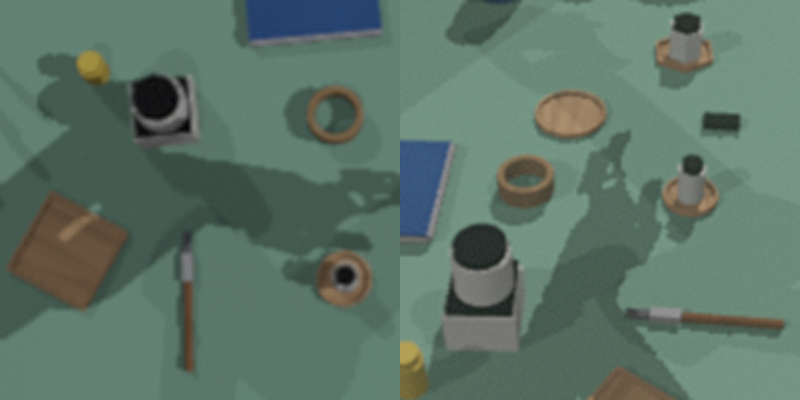

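Small pot and hex jar stand upright, centred in their trays; round pot and tub are undisturbed. Going for the round pot at (0.622, 0.181).

Emit:
{"fn": "jog_arm", "kwargs": {"targets": [[[1.7,-1.55,0],[0,0,0],100],[[3.4,-3.1,0],[0,0,0],100],[[5.1,-4.65,0],[0,0,0],100],[[6.8,-6.2,0],[0,0,0],100],[[8.5,-7.75,0],[0,0,0],100],[[10.2,-9.3,0],[0,0,0],100],[[11.9,-10.85,0],[0,0,0],100],[[13.6,-12.4,0],[0,0,0],100]]}}

```text
time: 15.92
tool_pos: [0.6062, 0.1468, 0.168]
tool_rot: [-0.0, 0.963, 0.27, -0.001]
contact_force: [0.4, -0.7, -0.1]
gripper_width: 0.999
grasp_force: 0.0
```

Emit:
{"fn": "jog_arm", "kwargs": {"targets": [[[1.2,-1.0,0],[0,0,0],100],[[1.2,-1.0,0],[0,0,0],100],[[1.2,-1.0,0],[0,0,0],100]]}}

```text
time: 16.3
tool_pos: [0.6186, 0.1814, 0.1685]
tool_rot: [0.0, 0.963, 0.27, -0.001]
contact_force: [-0.1, -0.7, 0.2]
gripper_width: 0.994
grasp_force: 0.0
```

Run:
```python
from h import *
go((.622,.181,.072))
```

```text
tool [0.6186 0.1814 0.1685] xaxis yaw 31.3 tilt 0.17 w 0.994 gf 0.0 t 16.3
(0.622, 0.181, 0.072) -> [0.12 0.09 3.86]
```

Emit:
{"fn": "jog_arm", "kwargs": {"targets": [[[0.11,0.08,1],[0,0,0],100],[[0.11,0.08,2.2],[0,0,0],100],[[0.11,0.08,3.2],[0,0,0],100],[[0.11,0.08,3.85],[0,0,0],95],[[0.11,0.08,3.85],[0,0,0],95]]}}

```text
time: 16.92
tool_pos: [0.6216, 0.1806, 0.0724]
tool_rot: [-0.0, 0.963, 0.27, -0.002]
contact_force: [0.2, -0.5, 0.4]
gripper_width: 0.948
grasp_force: 0.0
```

Run:
```python
from h import *
go((.622,.181,.072))
```

```text
tool [0.6216 0.1806 0.0724] xaxis yaw 31.3 tilt 0.19 w 0.948 gf 0.0 t 16.925
(0.622, 0.181, 0.072) -> [ 0.02 -0.01  0.02]
```

Emit:
{"fn": "jog_arm", "kwargs": {"targets": [[[0,0,0],[0,0,0],80],[[0,0,0],[0,0,0],70],[[0,0,0],[0,0,0],60],[[0,0,0],[0,0,0],45],[[0,0,0],[0,0,0],35],[[0,0,0],[0,0,0],35],[[0,0,0],[0,0,0],35]]}}

```text
time: 17.8
tool_pos: [0.6242, 0.182, 0.0762]
tool_rot: [0.0, 0.963, 0.27, 0.002]
contact_force: [-0.8, 0.1, 6.3]
gripper_width: 0.635
grasp_force: 64.1
```

Run:
```python
from h import *
go((.622,.181,.15),(.603,-.1442,.15),(.603,-.1442,.05))
```

```text
tool [0.6242 0.182  0.0762] xaxis yaw 31.3 tilt 0.18 w 0.635 gf 64.10408020019531 t 17.8
(0.622, 0.181, 0.15) -> [-0.09 -0.01 -2.95]
(0.603, -0.1442, 0.15) -> [-7.5  10.71 -2.96]
(0.603, -0.1442, 0.05) -> [-7.51 10.7   1.04]
```

Emit:
{"fn": "jog_arm", "kwargs": {"targets": [[[0,0,-0.6],[0,0,0],35],[[0,0,-2],[0,0,0],35],[[0,0,-3],[0,0,0],35],[[-1.2,1.7,-3],[0,0,0],35],[[-2.4,3.4,-3],[0,0,0],35],[[-3.6,5.1,-3],[0,0,0],35],[[-4.8,6.8,-3],[0,0,0],35],[[-6,8.6,-3],[0,0,0],35]]}}

```text
time: 18.8
tool_pos: [0.6058, -0.0814, 0.1491]
tool_rot: [-0.0, 0.963, 0.27, -0.0]
contact_force: [1.4, 0.2, -3.0]
gripper_width: 0.634
grasp_force: 63.8
```

Emit:
{"fn": "jog_arm", "kwargs": {"targets": [[[-1.4,2.1,0],[0,0,0],35],[[-1.4,2.1,1.5],[0,0,0],35],[[-1.4,2.1,3],[0,0,0],35],[[-1.4,2.1,4],[0,0,0],35],[[-1.4,2.1,4],[0,0,0],35]]}}

```text
time: 19.42
tool_pos: [0.6014, -0.1422, 0.0462]
tool_rot: [-0.002, 0.963, 0.27, -0.003]
contact_force: [0.1, 0.4, -1.1]
gripper_width: 0.634
grasp_force: 63.9
```

Run:
```python
from h import *
go((.605,-.1432,.0232))
```

```text
tool [ 0.6014 -0.1422  0.0462] xaxis yaw 31.3 tilt 0.38 w 0.634 gf 63.90786051750183 t 19.425
(0.605, -0.1432, 0.0232) -> [0.1  0.11 0.92]
```

Emit:
{"fn": "jog_arm", "kwargs": {"targets": [[[0.08,0.06,0.4],[0,0,0],35],[[0.08,0.06,0.6],[0,0,0],35],[[0.08,0.06,0.6],[0,0,0],35],[[0.08,0.06,0.6],[0,0,0],35]]}}

```text
time: 19.92
tool_pos: [0.6069, -0.1434, 0.0348]
tool_rot: [0.0, 0.963, 0.27, 0.0]
contact_force: [-0.2, -0.4, -2.2]
gripper_width: 0.631
grasp_force: 63.9
```

Run:
```python
from h import *
go((.605,-.1432,.0232))
```

```text
tool [ 0.6069 -0.1434  0.0348] xaxis yaw 31.3 tilt 0.05 w 0.631 gf 63.90589356422424 t 19.925
(0.605, -0.1432, 0.0232) -> [-0.06 -0.04  0.46]
```

Emit:
{"fn": "jog_arm", "kwargs": {"targets": [[[-0.06,-0.04,0.2],[0,0,0],35],[[-0.06,-0.04,0.36],[0,0,0],35],[[-0.06,-0.04,0.44],[0,0,0],35],[[-0.06,-0.04,0.5],[0,0,0],35],[[-0.06,-0.04,0.5],[0,0,0],35]]}}

```text
time: 20.55
tool_pos: [0.6048, -0.1432, 0.0232]
tool_rot: [-0.0, 0.963, 0.27, -0.0]
contact_force: [-4.2, 0.5, 6.4]
gripper_width: 0.635
grasp_force: 64.9
```

Emit:
{"fn": "jog_arm", "kwargs": {"targets": [[[0,0,0],[0,0,0],70],[[0,0,0],[0,0,0],80],[[0,0,0],[0,0,0],95],[[0,0,0],[0,0,0],100],[[0,0,-1],[0,0,0],100],[[0,0,-3],[0,0,1],100],[[0,0,-5],[0,0,2.0],100],[[0,0,-5],[0,0,2.8],100]]}}

```text
time: 21.55
tool_pos: [0.6081, -0.1444, 0.1533]
tool_rot: [0.002, 0.997, 0.076, 0.005]
contact_force: [0.8, -0.8, 0.5]
gripper_width: 1.0
grasp_force: 0.0
```

Run:
```python
from h import *
p,d=grab_frame("top");np.savez("top3.npz",p=p,d=d);C=cloud("top",d)
box=np.zeros(d.shape,bool);box[140:195,230:280]=1
q=C[box&(abs(C[...,2]-.056)<.008)][:,:2].astype(np.float32);print("sq",len(q),q.mean(0),cv2.minAreaRect(q))
m=((p.max(2)<60)&box&(C[...,2]>.045)&(C[...,2]<.07)).astype(np.uint8)
c=max(cv2.findContours(m,0,1)[0],key=cv2.contourArea);w=plane("top",c[:,0],.056)[:,:2].astype(np.float32);print("lid",cv2.minAreaRect(w))
go((.623,.181,.1))
```

```text
sq 469 [0.6237886  0.18218003] ((0.62398761510849, 0.18202939629554749), (0.06752153486013412, 0.06706760078668594), 7.642745018005371)
lid ((0.6243578791618347, 0.1814606487751007), (0.061278559267520905, 0.061375923454761505), 8.022802352905273)
tool [ 0.6065 -0.1438  0.1504] xaxis yaw 8.6 tilt 0.35 w 1.001 gf 0.0 t 21.6
(0.623, 0.181, 0.1) -> [  2.58 -12.75   1.99]
```

Emit:
{"fn": "jog_arm", "kwargs": {"targets": [[[0.4,-2,0],[0,0,0.1],100],[[0.8,-4,0],[0,0,0.1],100],[[1.2,-6,0],[0,0,0.1],100],[[1.6,-8,0],[0,0,0.1],100],[[2.0,-10,0],[0,0,0.1],100],[[2.4,-12,0],[0,0,0.1],100],[[2.6,-12.75,1],[0,0,0.1],100],[[2.6,-12.75,1],[0,0,0.1],100]]}}

```text
time: 22.6
tool_pos: [0.6169, 0.1827, 0.1181]
tool_rot: [0.0, 0.997, 0.073, -0.003]
contact_force: [-0.6, -0.7, -1.0]
gripper_width: 1.0
grasp_force: 0.0
```

Run:
```python
from h import *
go((.624,.1819,.1),(.624,.1819,.016))
```

```text
tool [0.6169 0.1827 0.1181] xaxis yaw 8.3 tilt 0.37 w 1.0 gf 0.0 t 22.6
(0.624, 0.1819, 0.1) -> [0.28 0.07 0.72]
(0.624, 0.1819, 0.016) -> [0.3  0.07 4.08]
```

Emit:
{"fn": "jog_arm", "kwargs": {"targets": [[[0.26,0.06,1],[0,0,0.05],100],[[0.26,0.06,1.4],[0,0,0.05],100],[[0.26,0.06,1.4],[0,0,0.05],100],[[0.26,0.06,1.4],[0,0,0.05],100]]}}

```text
time: 23.1
tool_pos: [0.6265, 0.1808, 0.0877]
tool_rot: [-0.0, 0.998, 0.067, 0.001]
contact_force: [-0.4, -1.0, 0.5]
gripper_width: 1.001
grasp_force: 0.0
```

Run:
```python
from h import *
go((.624,.1819,.016))
```

```text
tool [0.6265 0.1808 0.0877] xaxis yaw 7.7 tilt 0.07 w 1.001 gf 0.0 t 23.1
(0.624, 0.1819, 0.016) -> [-0.1  -0.06  2.87]
```

Emit:
{"fn": "jog_arm", "kwargs": {"targets": [[[-0.1,-0.06,0.2],[0,0,0],100],[[-0.1,-0.06,0.8],[0,0,0],100],[[-0.1,-0.06,1.6],[0,0,0],100],[[-0.1,-0.06,2.3],[0,0,0],100],[[-0.1,-0.06,2.85],[0,0,0],100],[[-0.1,-0.06,2.85],[0,0,0],100]]}}

```text
time: 23.85
tool_pos: [0.6219, 0.1821, 0.0131]
tool_rot: [0.0, 0.998, 0.067, -0.002]
contact_force: [-0.4, 0.3, -0.8]
gripper_width: 0.998
grasp_force: 0.0
```

Emit:
{"fn": "jog_arm", "kwargs": {"targets": [[[0,0,0],[0,0,0],90],[[0,0,0],[0,0,0],80],[[0,0,0],[0,0,0],70],[[0,0,0],[0,0,0],60],[[0,0,0],[0,0,0],50],[[0,0,0],[0,0,0],50]]}}

```text
time: 24.6
tool_pos: [0.6245, 0.1827, 0.0171]
tool_rot: [-0.0, 0.998, 0.067, 0.001]
contact_force: [0.0, -0.6, 6.5]
gripper_width: 0.776
grasp_force: 69.5
```

Run:
```python
from h import *
go((.624,.1819,.1),(.4678,.2855,.1))
```

```text
tool [0.6245 0.1827 0.0171] xaxis yaw 7.7 tilt 0.16 w 0.776 gf 69.4601047039032 t 24.6
(0.624, 0.1819, 0.1) -> [-0.02  0.03 -3.32]
(0.4678, 0.2855, 0.1) -> [-5.65 -4.92 -3.33]
```

Emit:
{"fn": "jog_arm", "kwargs": {"targets": [[[0,0,-0.5],[0,0,0],50],[[0,0,-1.8],[0,0,0],50],[[0,0,-3],[0,0,0],50],[[-1.4,-1.2,-3],[0,0,1],50],[[-2.8,-2.4,-3],[0,0,2],50],[[-4.2,-3.6,-3],[0,0,3],50],[[-5.65,-4.92,-3],[0,0,4.33],50],[[-5.65,-4.92,-3],[0,0,4.33],50]]}}

```text
time: 25.6
tool_pos: [0.4635, 0.2862, 0.0895]
tool_rot: [0.001, 0.973, -0.231, -0.001]
contact_force: [0.5, -0.4, -1.7]
gripper_width: 0.781
grasp_force: 68.7
```

Emit:
{"fn": "jog_arm", "kwargs": {"targets": [[[0,0,0.6],[0,0,0],50],[[0,0,1.2],[0,0,0],50],[[0,0,1.2],[0,0,0],50],[[0,0,1.2],[0,0,0],50]]}}

```text
time: 26.1
tool_pos: [0.4672, 0.2848, 0.06]
tool_rot: [0.0, 0.972, -0.233, -0.0]
contact_force: [-0.1, 0.2, -2.1]
gripper_width: 0.783
grasp_force: 68.7
```

Run:
```python
from h import *
go((.4678,.2855,.0201))
```

```text
tool [0.4672 0.2848 0.06  ] xaxis yaw -26.9 tilt 0.04 w 0.783 gf 68.69804620742798 t 26.1
(0.4678, 0.2855, 0.0201) -> [ 0.01 -0.04  1.6 ]
```

Emit:
{"fn": "jog_arm", "kwargs": {"targets": [[[0,-0.03,0.5],[0,0,0],50],[[0,-0.03,1.0],[0,0,0],50],[[0,-0.03,1.35],[0,0,0],50],[[0,-0.03,1.5],[0,0,0],50],[[0,-0.03,1.58],[0,0,0],50],[[0,-0.03,1.64],[0,0,0],50],[[0,-0.03,1.64],[0,0,0],50]]}}

```text
time: 26.98
tool_pos: [0.4677, 0.2862, 0.021]
tool_rot: [-0.0, 0.973, -0.233, 0.0]
contact_force: [-2.9, -2.7, 5.3]
gripper_width: 0.783
grasp_force: 69.6
```

Emit:
{"fn": "jog_arm", "kwargs": {"targets": [[[0,0,0],[0,0,0],85],[[0,0,0],[0,0,0],100],[[0,0,0],[0,0,0],100],[[0,0,0],[0,0,0],100],[[0,0,-1],[0,0,0],100],[[0,0,-3],[0,0,0],100],[[0,0,-5],[0,0,0],100],[[0,0,-7],[0,0,0],100]]}}

```text
time: 27.98
tool_pos: [0.4669, 0.2858, 0.1959]
tool_rot: [0.0, 0.973, -0.233, -0.0]
contact_force: [0.8, 0.9, -0.3]
gripper_width: 1.003
grasp_force: 0.0
```

Emit:
{"fn": "jog_arm", "kwargs": {"targets": [[[2,0,-2],[0,0,0],100],[[4,-2,-2],[0,0,0],100],[[6,-4,-2],[0,0,0],100],[[8,-5,-2],[0,0,0],100],[[8,-5,-2],[0,0,0],100],[[8,-5,-2],[0,0,0],100]]}}

```text
time: 28.72
tool_pos: [0.7022, 0.3067, 0.2434]
tool_rot: [0.0, 0.973, -0.233, -0.001]
contact_force: [0.3, 0.8, 0.3]
gripper_width: 1.001
grasp_force: 0.0
```

Run:
```python
from h import *
V=[]
for n,sl in(("top",(slice(130,280),slice(190,440))),("side",(slice(150,380),slice(220,420)))):
    p,d=grab_frame(n);np.savez(n+"4.npz",p=p,d=d);V.append(cv2.resize(p[sl],(400,240 if n=="top" else 460),interpolation=2))
V[0]=np.vstack([V[0],np.zeros((220,400,3),np.uint8)])
cv2.imwrite("pics/d.png",np.hstack(V)[:,:,::-1])
C=cloud("top",np.load("top4.npz")["d"])
for nm,x,y,z in(("sq",.4678,.2855,.059),("rd",.603,-.1442,.057),("hex",.4776,-.2962,.055),("sm",.4442,-.0222,.053)):
    q=C[(np.hypot(C[...,0]-x,C[...,1]-y)<.055)&(abs(C[...,2]-z)<.009)][:,:2].astype(np.float32)
    if len(q)<5: print(nm,"hidden");continue
    c=np.array(cv2.minAreaRect(q)[0]);print(nm,len(q),c,"off mm",((c-[x,y])*1000).round(1))
go()
```

```text
sq 96 [0.47770739 0.2541016 ] off mm [  9.9 -31.4]
rd 254 [ 0.60344523 -0.1434367 ] off mm [0.4 0.8]
hex 175 [ 0.47662395 -0.29807192] off mm [-1.  -1.9]
sm 69 [ 0.44311807 -0.02201327] off mm [-1.1  0.2]
tool [0.7011 0.307  0.2449] xaxis yaw -26.9 tilt 0.01 w 1.001 gf 0.0 t 28.825
```

View pics/d.png

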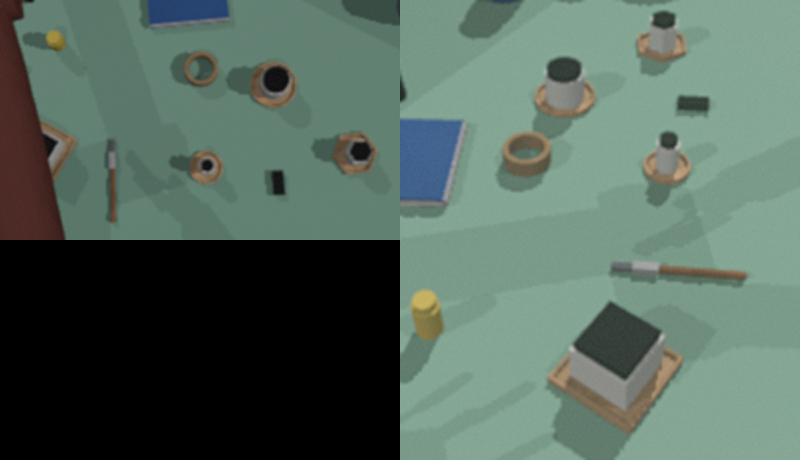

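All four pots are upright in their trays, and the tub (side crop 617,350) looks seated flat. The arm hides the tub from above, so I'll check its centre with the side depth and hand in if it's good.

Run:
```python
from h import *
C=cloud("side",np.load("side4.npz")["d"])
q=C[(np.hypot(C[...,0]-.4678,C[...,1]-.2855)<.07)&(abs(C[...,2]-.059)<.007)]
r=cv2.minAreaRect(q[:,:2].astype(np.float32));off=np.hypot(r[0][0]-.4678,r[0][1]-.2855);print(r,off,np.median(q[:,2]))
if off<.007: print(job_done())
```

```text
((0.46659055352211, 0.288125604391098), (0.06498613208532333, 0.06534828990697861), 62.02603530883789) 0.0028907713851901 0.05847769888812335
the job is handed in; nothing more can be done
None
```

The job is handed in: all four pots stand upright in their own trays, each measured within about 3 mm of the tray's centre, and the tape roll, brush and yellow look-alike were left alone.

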